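# Start the fence screw of a cheese-slicing jig

## Task

On the cheese-slicing jig, slide the fence along its rails until it is against the two end stops, so that the hand screw it carries drops onto the mouth of the threaded boss. Then turn the screw backward (anticlockwise from above) until you feel it drop as the thread starts meet, turn it forward (clockwise) one full turn so that it is started, and finish still gripping the knob: do not let go of it at the end. Leave the cheese and all other things where they are.

Things in the scene. Friction and masses are not known exactly. Their poses are not given: they have to be found in the camera images.
- jig: Cheese-slicing jig, fixed to the table: white plastic deck 250 mm (its x) by 340 mm (its y), 20 mm thick. Origin: centre of the underside, on the table; z up. Two steel rails along its y at x = -105 and 105 mm, tops 50 mm high, carry the aluminium fence, which slides to the jig's +y; two dark end stops on the rails at the +y end, tops 78 mm high.
- boss_top (a point): Centre of the mouth of the threaded steel boss, a round boss 50 mm across and 43 mm high (its top above the table), fixed on the deck; its axis is at x = 60, y = 90 mm in the jig. This point is on the axis at the top.
- fence_handle (a point): Centre of the fence's upright grip plate: 36 mm along the jig's x, 14 mm along the jig's y, 47 mm tall, centre 92.5 mm and top 116 mm above the table. It stands on the fence bar (236 mm along the jig's x, 40 mm along y, top 70 mm above the table) at jig x = -70 mm, in line with and 130 mm from the hand screw.
- fence (a joint): Travel of the fence along the jig's +y, m: 0.13 is hard against the end stops (home, screw axis over the boss); starts between 0 and 0.07. Sliding takes about 4 N; it stays where left. Within the last 1.5 mm a shoe beside the screw falls off its lift rail: the screw drops a little onto the boss and the fence can no longer slide back.
- knob: Black round ribbed knob of the captive hand screw on the fence, 47 mm across, 30 mm tall. Origin: its centre, on the screw axis, 150 mm above the table at the start; z up; x along the raised rib on its top. Below its underside 25 mm are free. Turns easily both ways, stays where left; the screw (about 0.35 kg) sinks by its own weight if let go; when gripped, only as the gripper lets it.
- sink (a joint): How far the screw has sunk, m. 0 on the lift rail; 0.003 to 0.007 when standing on the boss with the fence home. Turned back from there it rises 1.9 mm per rad, then after 0.4 to 2.5 rad drops 12 mm to 0.014 (thread drop); turned forward instead it jams. After the drop it rises or sinks 1.9 mm per rad (12 mm a turn): 0.026 one turn forward of the drop; lowest 0.0315; stop 3 rad back.
- slab: Bystander: loose piece of cheese 100 x 45 x 35 mm on the jig's deck, -y end. Origin: centre of its underside.
- spare_screw: Bystander: loose spare hand screw standing knob down on the jig's deck, -y end, 68 mm tall, 47 mm across. Not to be used. Origin: centre of its underside.
- slices: Bystander: pile of cheese slices 60 mm high, about 145 x 115 mm, left of the jig. Origin: centre of its underside.
- knife: Bystander: knife 300 mm long lying flat, right of the jig. Origin: underside, where the blade meets the handle.
- scraper: Bystander: dough scraper 220 mm long lying flat, left front. Origin: underside, where blade and handle meet.

How it is judged:
On the way, in this order (a step that is already met when the one before it is completed fails the run):
1. the fence is home against its end stops and the screw stands on the boss (value of joint fence above 0.1275 m and value of joint sink above 0.0012 m), for 0.2 s.
2. turned backward, the screw has dropped at the start of the thread and has not yet been turned forward (value of joint fence above 0.1275 m and value of joint sink between 0.0098 and 0.0175 m), for 0.1 s.
At the end, for the whole second after the job is handed in: The fence is within 2.5 mm of its end stops, the screw has sunk 22.5 to 29.5 mm in all (the thread drop and then about one turn, 0.7 to 1.3 turns), and the fingers still hold the knob (more than 3 N, grasp point within 25 mm of the knob's centre), at rest (value of joint fence above 0.1275 m and value of joint sink between 0.0225 and 0.0295 m and contact force between the fingers and knob above 3 N and distance between the grasp point and knob below 0.025 m and angular speed of knob below 0.3 rad/s); the arm keeps its last pose, push and grip.
It fails at once if a bystander was shifted by more than 30 mm (distance of any of slices, slab, spare_screw, knife, scraper from where it was at the start of the episode above 0.03 m).
It also fails if it takes over 72 s, if anything falls off the work surface, if the arm or the gripper's body presses on something with over 40 N, if the wrist force passes 120 N, or if a joint passes its speed limit or range.

## Robot

A 6-joint arm with a two-finger parallel gripper is mounted at the origin on the work surface. World frame = base frame: x ahead of the robot, y to its left, z up, the work surface at z = 0. Lengths are in m, angles in rad, forces in N, time in s.
With the tool pointing down it reaches from about 0.325 to 0.775 m from the base axis. Payload 5.5 kg.
Tool frame: the origin (TCP) lies at the very end of the fingers, on their centre line; the grasp point (between the pads) lies 19 mm behind it (ctrl.grip_depth is the distance from the TCP to the grasp point, in m); z points along the fingers, y is the direction in which the jaws open and shut (so a half turn about z gives the same grasp; the last joint's range is limited). The gripper opens to 88 mm and grips with 3 to 60 N. Pads are 20 mm wide; open, the fingers measure 115 mm over their backs; the gripper's body (75 mm by 178 mm) begins 61 mm behind the grasp point.
Start: joints at [-1.401, 0.091, 1.231, -0, 1.82, -0.057], TCP at [0.135, -0.585, 0.186] pointing down, gripper open.
Joint ranges: [-2.87, 2.87], [-0.86, 2.18], [0.17, 2.46], [-1.51, 4.65], [0.06, 2.69], [-2.65, 2.65]. Speed limits (rad/s): [2.57, 2.57, 3.01, 3.14, 3.14, 3.14].

## Interface

Orientations are given as a unit quaternion [w, x, y, z].
In Python, from station import ctrl gives the robot as it stands. The module is installed in compiled form; this text tells all that it offers.
- The arm moves only by the tool send_rows, never from a script. Its argument "steps" is a list of rows, each a list of 3 entries, a list of its own where there are three numbers: the shift along the tool's x, y, z in mm, then the turn, a rotation vector about the tool's x, y, z in rad, then the finger opening in mm, from 0 to 87.8. In form: [[[x, y, z], [rx, ry, rz], fingers], ...]. A call has 1 to 20 rows; each row is the pose to reach, as a shift and turn from the pose commanded when the call began, along the tool's axes at that moment; what a row does not reach only later rows make up. A row lasts 1/10 s, in which the tool goes at most 50 mm and 8.59 degrees, less where a joint would pass 70% of its speed; a pose out of reach is approached as far as the arm can. A call with a gripper value outside its range is refused whole. The fingers move at their own pace and stop on an object; "force" is the grip in N (left out, the last holds). Time passes only in rows, so rows that repeat a pose let the fingers close. It gives the time, the measured TCP pose, the force and the opening at its end, in the units of the state.
- ctrl.get_obs(): the state, without advancing time (a new reading comes with each control period).
- ctrl.get_image(name): name is "scene" or "side" or "wrist"; returns the picture (420x560x3 uint8, red, green, blue); there is no depth.
- ctrl.camera_model(name): a dict with "fx", "fy", "cx", "cy" (pixels), "view" (4x4, takes a point from world to camera coordinates). Camera axes: x right, y down, z forward; pixel columns grow to the right and rows downward; lengths in m; the calibration is good to about 2 mm. A picture is of the moment at which its call begins: read the wrist's pose just before it. camera_model takes no time and is no camera call; for the wrist camera it gives the pose at the moment of the call.
- ctrl.hand_in(): hands the job in, once; it reports no verdict.
The state is a dict: "time_s": time; "joints": joint angles; "qvel": joint speeds; "effort": joint torques, N m; "eef_pos": TCP position; "orientation": TCP orientation; "wrist_force": force on the tool from outside, world axes, zero at the start; "moment": the same for the moment, N m; "opening": opening from 0.0 (shut) to 1.0 (fully open).
Only numpy, scipy, OpenCV 4.12 (cv2) and the standard library are available. Lean on these libraries where they do the work, as an engineer would, in place of code of your own. Each camera call takes 0.05 s, during which the arm holds its last target. There are 200 camera calls.

## Working session

There is one attempt and no reset: what is moved stays moved. The work goes in short steps, Python scripts to look and compute and a tool call to move; the robot and the scene stay as the last step left them, time stands still between calls to the robot, and variables do not carry over. Pictures are saved under pics/ and viewed, about 8 in all and at most 12, crops included, and the job is handed in when it is done.

Besides the shell and the picture viewer there is one more tool, called as name(argument=value, ...) on one line, values as JSON. send_rows: Moves the arm, as the interface text tells. Its arguments: {"type":"object","properties":{"steps":{"type":"array","items":{"type":"array"}},"force":{"type":"number"}},"required":["steps"]}

```bash
mkdir -p pics; python3 - <<'E'
from station import ctrl
import cv2,numpy as np
o=ctrl.get_obs();print({k:np.round(v,3) for k,v in o.items()})
a=[]
for n in("scene","side"):
    m=ctrl.camera_model(n);print(n,m)
    i=ctrl.get_image(n);cv2.imwrite(f"pics/{n}0.png",i[:,:,::-1])
E
```

```text
{'time_s': np.float64(0.0), 'joints': array([-1.401,  0.092,  1.232, -0.   ,  1.82 , -0.057]), 'qvel': array([-0.   ,  0.   ,  0.001, -0.   ,  0.   ,  0.001]), 'effort': array([ 2.0000e-03, -4.4645e+01, -4.0645e+01,  7.0000e-02,  2.9000e-02,
       -0.0000e+00]), 'eef_pos': array([ 0.135, -0.584,  0.185]), 'orientation': array([-0.001,  0.994,  0.113, -0.   ]), 'wrist_force': array([-0.459, -0.159,  0.48 ]), 'moment': array([-0.016, -0.004,  0.045]), 'opening': np.float64(1.007)}
scene {'fx': 459.09885574494916, 'fy': 459.09885574494916, 'cx': 285.28845436122674, 'cy': 209.5069463307855, 'view': array([[ 0.37738249,  0.92603595,  0.00631509, -0.24946421],
       [ 0.6405075 , -0.25608532, -0.72399617, -0.25039323],
       [-0.66882927,  0.27726834, -0.68977509,  1.64868904],
       [ 0.        ,  0.        ,  0.        ,  1.        ]])}
side {'fx': 473.7755220856945, 'fy': 473.7755220856945, 'cx': 281.214230916167, 'cy': 204.69165374036893, 'view': array([[-0.96578272, -0.2581689 , -0.02474984,  0.5140872 ],
       [-0.12084304,  0.53238169, -0.83783453,  0.14891947],
       [ 0.22947918, -0.80617526, -0.54536295,  1.19650626],
       [ 0.        ,  0.        ,  0.        ,  1.        ]])}
```

View pics/scene0.png

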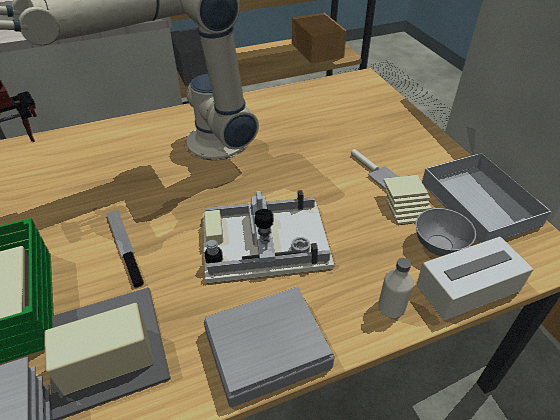

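View pics/side0.png

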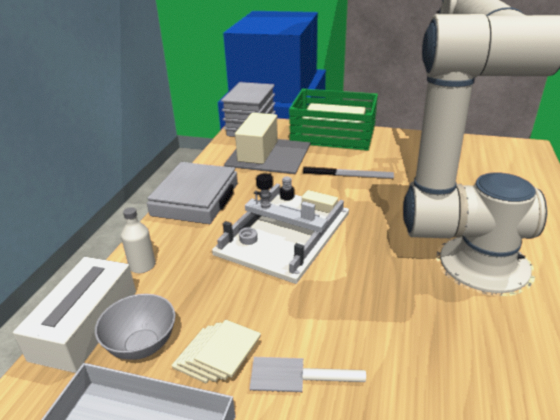

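Scene: jig around (265,240), knob near (264,217), handle (257,200), boss (301,243), end stops (300,200) and (314,250). Side: knob (264,182), spare screw (287,190), handle (308,210), boss (248,237), stops (227,232), (297,255). I'll zoom in on both.

```bash
python3 - <<'E'
import cv2,numpy as np
a=cv2.imread("pics/scene0.png")[175:295,190:350];b=cv2.imread("pics/side0.png")[160:280,205:365]
f=lambda x:cv2.resize(x,(800,600),interpolation=cv2.INTER_CUBIC)
def g(x,c0,r0):
    x=cv2.resize(x,None,fx=5,fy=5,interpolation=cv2.INTER_CUBIC)
    for k in range(0,160,20):cv2.putText(x,str(c0+k),(k*5,10),0,.4,(0,0,255));cv2.line(x,(k*5,0),(k*5,599),(0,0,255),1) 
    for k in range(0,120,20):cv2.putText(x,str(r0+k),(0,k*5+10),0,.4,(255,0,0));cv2.line(x,(0,k*5),(799,k*5),(255,0,0),1)
    return x
cv2.imwrite("pics/c1.png",g(a,190,175));cv2.imwrite("pics/c2.png",g(b,205,160))
E
```

```text
(no output)
```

View pics/c1.png

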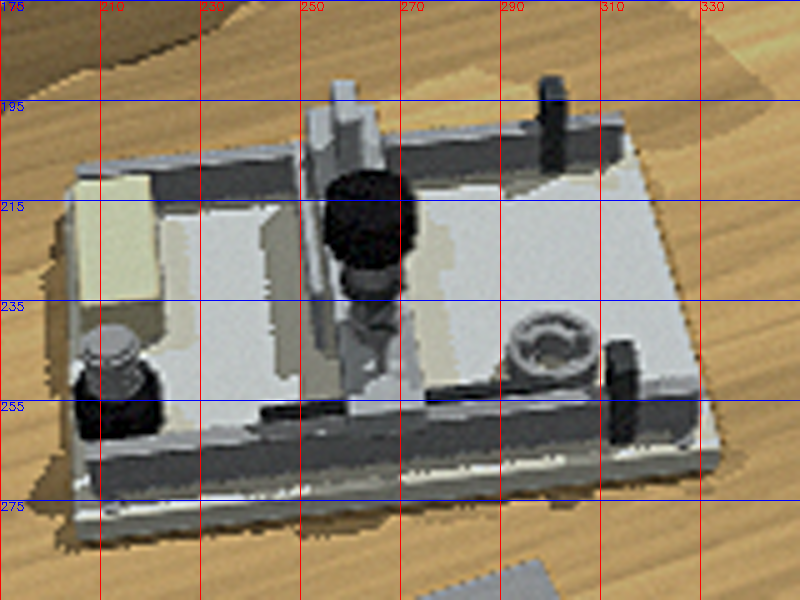

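View pics/c2.png

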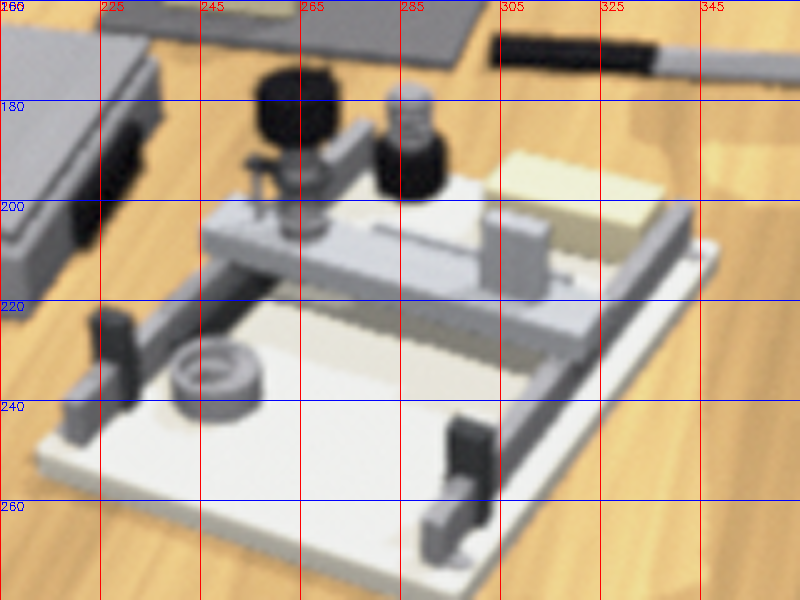

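Scene crop: knob (264.0,218.8), boss mouth (300.6,243.6), stop tops (300,191), (314,243.5). Side crop: knob (264.4,181.6), boss mouth (248.2,233.2), handle front face centre (308,211.2), stop tops (227.5,222), (299,244).

```bash
cat >h.py <<'E'
from station import ctrl
import cv2,numpy as np
def ray(n,p,m=None):
    m=m or ctrl.camera_model(n);V=m["view"];R=V[:3,:3]
    d=R.T@np.array([(p[0]-m["cx"])/m["fx"],(p[1]-m["cy"])/m["fy"],1]);return -R.T@V[:3,3],d/np.linalg.norm(d)
def onz(n,p,z,m=None):
    c,d=ray(n,p,m);return c+d*(z-c[2])/d[2]
def tri(*r):
    A=sum(np.eye(3)-np.outer(d,d) for c,d in r);b=sum((np.eye(3)-np.outer(d,d))@c for c,d in r);return np.linalg.solve(A,b)
E
python3 - <<'E'
from h import *
np.set_printoptions(precision=4,suppress=True)
P=lambda t,a,b,z:print(t,tri(ray("scene",a),ray("side",b)) if a and b else "",onz("scene",a,z) if a else "",onz("side",b,z) if b else "")
P("knob",(264,218.8),(264.4,181.6),.15)
P("boss",(300.6,243.6),(248.2,233.2),.043)
P("stopL",(300,191),(299,244),.078);P("stopR",(314,243.8),(227.5,222.5),.078)
P("handle",None,(308,211.2),.0925)
P("corner side +y right",None,(212.5,249.5),.02);P("corner +y left",None,(297,278.5),.02)
P("corner scene +y+x",(333.5,265),None,.02);P("corner -y+x",(205,277.5),None,.02)
E
```

```text
knob [ 0.5835 -0.0278  0.1491] [ 0.5856 -0.0277  0.15  ] [ 0.5826 -0.0278  0.15  ]
boss [0.6056 0.0658 0.041 ] [0.6084 0.0655 0.043 ] [0.604  0.0672 0.043 ]
stopL [0.451  0.1305 0.0813] [0.4482 0.1323 0.078 ] [0.4517 0.1258 0.078 ]
stopR [0.653  0.0826 0.0808] [0.6505 0.0837 0.078 ] [0.6547 0.0792 0.078 ]
handle   [0.4563 0.0017 0.0925]
corner side +y right   [0.684  0.1273 0.02  ]
corner +y left   [0.443  0.1853 0.02  ]
corner scene +y+x  [0.6911 0.1245 0.02  ] 
corner -y+x  [ 0.6055 -0.1993  0.02  ]
```

send_rows(steps=[[[444,-498,-35],[0,0,0.465],87],[[444,-498,-35],[0,0,0.465],87],[[444,-498,-35],[0,0,0.465],87],[[444,-498,-35],[0,0,0.465],87],[[444,-498,-35],[0,0,0.465],87],[[444,-498,-35],[0,0,0.465],87],[[444,-498,-35],[0,0,0.465],87],[[444,-498,-35],[0,0,0.465],87],[[444,-498,-35],[0,0,0.465],87],[[444,-498,-35],[0,0,0.465],87],[[444,-498,-35],[0,0,0.465],87],[[444,-498,-35],[0,0,0.465],87],[[444,-498,-35],[0,0,0.465],87],[[444,-498,-35],[0,0,0.465],87],[[444,-498,-35],[0,0,0.465],87],[[444,-498,-35],[0,0,0.465],87],[[444,-498,-35],[0,0,0.465],87],[[444,-498,-35],[0,0,0.465],87]], force=25)

```text
time_s: 1.9
eef_pos: [0.4552, -0.0007, 0.2207]
orientation: [0.0, 0.993, -0.12, 0.0]
wrist_force: [0.2, 0.6, -0.8]
opening: 0.992
```

```bash
cat >>h.py <<'E'
np.set_printoptions(precision=4,suppress=True)
from scipy.spatial.transform import Rotation as Ro
def R():
    q=ctrl.get_obs()["orientation"];return Ro.from_quat([*q[1:],q[0]]).as_matrix()
def snap(n,f):
    m=ctrl.camera_model(n);i=ctrl.get_image(n)[:,:,::-1];cv2.imwrite("pics/"+f,i);np.savez("pics/"+f+".npz",**m);return i,m
def st():
    o=ctrl.get_obs();r=R();print("t",o["time_s"],"p",o["eef_pos"],"yaw",np.arctan2(r[1,0],r[0,0]),"zax",r[:,2],"q6",o["joints"][5],"F",o["wrist_force"],"M",o["moment"],"op",o["opening"])
E
python3 - <<'E'
from h import *
st();i,m=snap("wrist","w1.png")
E
```

```text
t 1.9 p [ 0.4552 -0.0007  0.2207] yaw -0.24022076448924082 zax [ 0.0002 -0.0002 -1.    ] q6 1.7348601577085156 F [ 0.2153  0.6206 -0.7926] M [ 0.0564 -0.0083 -0.0371] op 0.9916827001922573
```

View pics/w1.png

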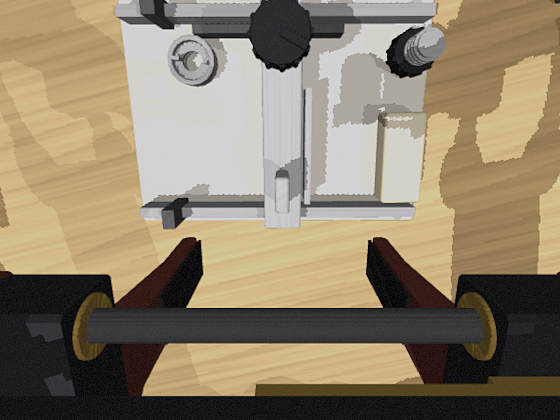

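Wrist view: knob (281,33), boss (192,60), handle top around (282,192), rails vertical-square in view, jig well aligned with the tool.

```bash
python3 - <<'E'
from h import *
i=cv2.imread("pics/w1.png")
m=dict(np.load("pics/w1.png.npz"))
print(m["cx"],m["cy"],m["fx"])
for t,p,z in[("knob",(281,33),.165),("boss",(192,60),.043),("h top a",(282,172),.116),("h top b",(282,212),.116),("rail a",(142,207),.05),("rail b",(414,208),.05),("bar-front",(263.5,228),.07),("bar-back",(300,228),.07),("stop",(167,200),.078)]:print(t,onz("wrist",p,z,m))
cv2.imwrite("pics/c3.png",cv2.resize(i[150:240,220:340],None,fx=6,fy=6,interpolation=cv2.INTER_CUBIC))
E
```

```text
284.13609275792993 206.21454184222642 331.5802694423341
knob [ 0.5803 -0.0292  0.165 ]
boss [0.6037 0.0626 0.043 ]
h top a [ 0.4775 -0.0042  0.116 ]
h top b [0.4402 0.0051 0.116 ]
rail a [0.4661 0.1659 0.05  ]
rail b [ 0.3899 -0.1394  0.05  ]
bar-front [0.4141 0.0331 0.07  ]
bar-back [ 0.4045 -0.0064  0.07  ]
stop [0.4715 0.1235 0.078 ]
```

View pics/c3.png

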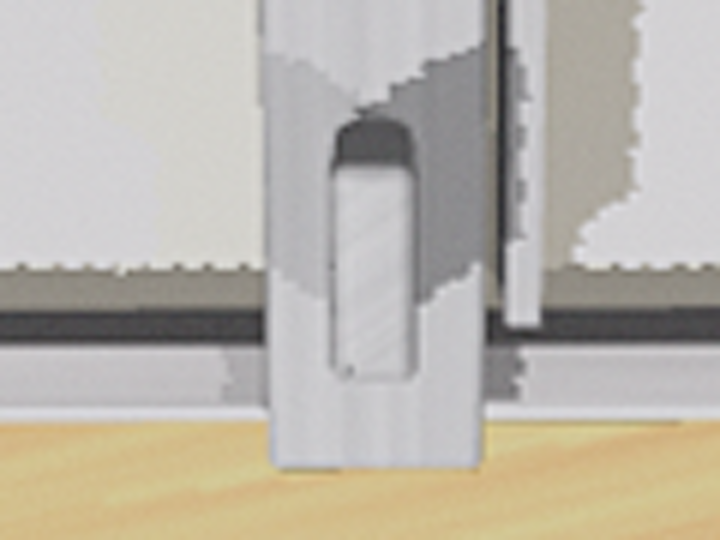

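Handle centre at (0.456, 0.001), yaw −0.242: right under the tool. Descend, grip.

send_rows(steps=[[[0,-2,40],[0,0,0],60],[[0,-2,80],[0,0,0],60],[[0,-2,120],[0,0,0],60],[[0,-2,140],[0,0,0],60],[[0,-2,140],[0,0,0],60],[[0,-2,140],[0,0,0],5],[[0,-2,140],[0,0,0],5],[[0,-2,140],[0,0,0],5],[[0,-2,140],[0,0,0],5],[[0,-2,140],[0,0,0],5],[[0,-2,140],[0,0,0],5]], force=25)

```text
time_s: 3.05
eef_pos: [0.4562, 0.0024, 0.0809]
orientation: [-0.0, 0.993, -0.119, 0.0]
wrist_force: [-0.6, -1.3, -0.3]
opening: 0.177
```

```bash
python3 -c "
from h import *
st()"
```

```text
t 3.05 p [0.4562 0.0024 0.0809] yaw -0.23807768173537905 zax [ 0.0004  0.     -1.    ] q6 1.739562602511517 F [-0.6449 -1.2614 -0.3146] M [ 0.0799 -0.0435 -0.0735] op 0.17694971101740467
```

send_rows(steps=[[[0,-8,0],[0,0,0],5],[[0,-16,0],[0,0,0],5],[[0,-24,0],[0,0,0],5],[[0,-32,0],[0,0,0],5],[[0,-40,0],[0,0,0],5],[[0,-48,0],[0,0,0],5],[[0,-56,0],[0,0,0],5],[[0,-64,0],[0,0,0],5],[[0,-72,0],[0,0,0],5],[[0,-80,0],[0,0,0],5],[[0,-86,0],[0,0,0],5],[[0,-90,0],[0,0,0],5],[[0,-90,0],[0,0,0],5]])

```text
time_s: 4.35
eef_pos: [0.4773, 0.0903, 0.0806]
orientation: [-0.0, 0.993, -0.119, -0.0]
wrist_force: [0.1, 1.0, -0.6]
opening: 0.057
```

```bash
python3 -c "
from h import *
st()"
```

```text
t 4.35 p [0.4773 0.0903 0.0806] yaw -0.2376576566924097 zax [-0.0002  0.     -1.    ] q6 1.925286925605193 F [ 0.1435  0.9866 -0.6036] M [ 0.0903 -0.0277  0.0369] op 0.05657477044068504
```

The opening of 5 mm shows the fingers hold nothing; I'll look.

```bash
python3 -c "
from h import *
i,m=snap('wrist','w2.png');s,_=snap('side','s2.png')
a=cv2.resize(i,(400,300));b=cv2.resize(s[150:285,200:380],(400,300))
cv2.imwrite('pics/c4.png',np.hstack([a,b]))"
```

```text
(no output)
```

View pics/c4.png

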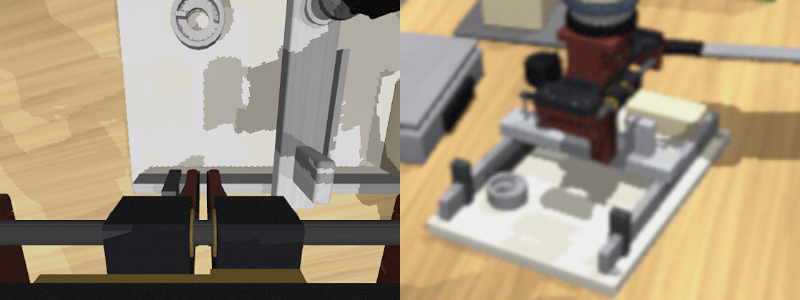

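```bash
python3 -c "
from h import *
def proj(n,P,m):
    p=m['view']@np.r_[P,1];return p[0]/p[2]*m['fx']+m['cx'],p[1]/p[2]*m['fy']+m['cy']
st()
m=dict(np.load('pics/w2.png.npz'));s=ctrl.camera_model('side')
p=ctrl.get_obs()['eef_pos'];print(proj('w',p,m),proj('s',p,s))
for q in[(.456,.001,.0925),(.456,.001,.116)]:print(proj('w',np.array(q),m),proj('s',np.array(q),s))
m1=dict(np.load('pics/w1.png.npz'));print('cam1',-m1['view'][:3,:3].T@m1['view'][:3,3],'cam2',-m['view'][:3,:3].T@m['view'][:3,3]);print(m1['view'],m['view'])
print('handle wrist2',onz('wrist',(445,222),.116,m))
"
```

```text
t 4.45 p [0.4772 0.0898 0.0806] yaw -0.23815771295085886 zax [-0.0002 -0.0002 -1.    ] q6 1.924893536870731 F [1.2212 0.6006 0.6405] M [ 0.0071 -0.0433 -0.0312] op 0.05521670445305654
(np.float64(284.8753566531497), np.float64(233.90241091758426)) (np.float64(292.372162739343), np.float64(233.17309144123607))
(np.float64(436.6477333927829), np.float64(240.2500567789073)) (np.float64(308.18101780409364), np.float64(211.07781699768174))
(np.float64(456.1870883699602), np.float64(256.2312576377784)) (np.float64(308.2376423919481), np.float64(203.60346602706045))
cam1 [ 0.5257 -0.0181  0.4197] cam2 [0.5479 0.073  0.2795]
[[-0.2385 -0.9711 -0.0003  0.1079]
 [-0.9369  0.23    0.2631  0.3863]
 [-0.2555  0.0631 -0.9648  0.5403]
 [ 0.      0.      0.      1.    ]] [[-0.236  -0.9718 -0.0005  0.2004]
 [-0.9374  0.2275  0.2635  0.4233]
 [-0.2559  0.0626 -0.9647  0.4053]
 [ 0.      0.      0.      1.    ]]
handle wrist2 [0.4766 0.0047 0.116 ]
```

```bash
python3 -c "
from h import *
i=cv2.imread('pics/w2.png');s=cv2.imread('pics/side0.png')*0+cv2.imread('pics/s2.png')
a=cv2.resize(i[190:300,230:480],None,fx=3.2,fy=3.2)[:300];b=cv2.resize(s[160:250,240:340],None,fx=3.3,fy=3.3,interpolation=cv2.INTER_CUBIC)
sc,_=snap('scene','sc2.png');c=cv2.resize(sc[170:260,220:340],None,fx=3.3,fy=3.3,interpolation=cv2.INTER_CUBIC)
print(a.shape,b.shape,c.shape)
o=np.zeros((600,800,3),np.uint8);o[:300,:800]=a[:300,:800];o[300:597,:330]=b;o[300:597,335:335+396]=c
cv2.imwrite('pics/c5.png',o)"
```

```text
(300, 800, 3) (297, 330, 3) (297, 396, 3)
```

View pics/c5.png

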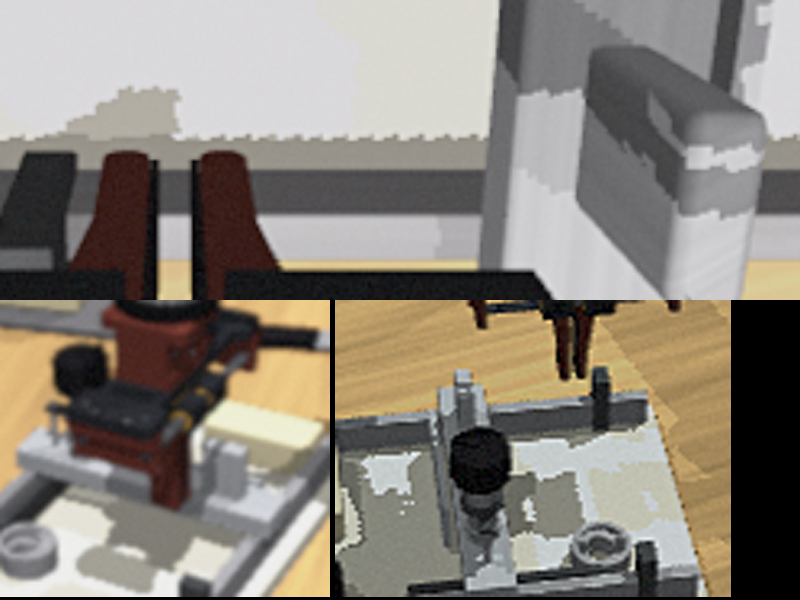

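```bash
python3 -c "
from h import *
m=dict(np.load('pics/w2.png.npz'))
print(tri(ray('scene',(291.2,193.6)),ray('side',(290.5,222))))
print(tri(ray('scene',(291.2,193.6)),ray('wrist',(285,238),m)), tri(ray('side',(290.5,222)),ray('wrist',(285,238),m)))
# handle in wrist: top corners near end
w=lambda x,y:(230+x/3.2,190+y/3.2)
for z in(.116,):print([onz('wrist',w(*p),z,m) for p in[(585,55),(640,45),(690,130),(760,120)]])
# handle top in scene
print('scene handle top',onz('scene',(220+(462-335)/3.3,170+75/3.3),.116),onz('side',(240+228/3.3,160+146/3.3),.116))
st()"
```

```text
[0.483  0.0885 0.1122]
[0.4873 0.0875 0.115 ] [0.4841 0.087  0.1111]
[array([0.4885, 0.0198, 0.116 ]), array([0.488, 0.011, 0.116]), array([0.4718, 0.0049, 0.116 ]), array([ 0.4708, -0.0064,  0.116 ])]
scene handle top [0.4516 0.0046 0.116 ] [0.4532 0.0035 0.116 ]
t 4.5 p [0.4772 0.0897 0.0806] yaw -0.23832202926986812 zax [-0.0001 -0.0002 -1.    ] q6 1.9248681537216017 F [-0.6003  0.1962 -0.3673] M [0.0206 0.0229 0.0186] op 0.05551343634690288
```

```bash
python3 -c "
from h import *
m=dict(np.load('pics/w2.png.npz'))
X=np.array([.9716,-.2368,0]);Y=np.array([.2368,.9716,0]);h=np.array([.455,.002,.116])
w=lambda x,y:(230+x/3.2,190+y/3.2)
pts=[(np.array([.605,.065,.043]),(280,28)),(h+.018*X-.007*Y,w(645,46)),(h-.018*X-.007*Y,w(765,115))]
r=[(P,ray('w',p,m)[1]) for P,p in pts]
print('cam est',tri(*r),'reported',-m['view'][:3,:3].T@m['view'][:3,3])
i=cv2.imread('pics/w2.png')
print(ctrl.get_obs()['joints'], ctrl.get_obs()['effort'])
for k in range(3):
  o=ctrl.get_obs();print(o['eef_pos'])
"
```

```text
cam est [0.539  0.081  0.3177] reported [0.5479 0.073  0.2795]
[ 0.1158 -0.2159  1.7106 -0.0002  1.6469  1.9249] [  0.1539 -31.2801 -40.7018   0.0001  -0.0768   0.0027]
[0.4772 0.0897 0.0806]
[0.4772 0.0897 0.0806]
[0.4772 0.0897 0.0806]
```

```bash
python3 -c "
from h import *
m=dict(np.load('pics/w1.png.npz'))
pts=[(np.array([.605,.066,.043]),(192,60)),(np.array([.5835,-.0278,.165]),(281,33)),(np.array([.4535,.003,.116]),(282.3,195.4))]
r=[(P,ray('w',p,m)[1]) for P,p in pts]
print('cam est',tri(*r),'reported',-m['view'][:3,:3].T@m['view'][:3,3])
"
```

```text
cam est [ 0.5257 -0.0166  0.4298] reported [ 0.5257 -0.0181  0.4197]
```

```bash
python3 -c "
from h import *
m=dict(np.load('pics/w2.png.npz'))
print('boss w2',onz('w',(280,28),.043,m))
def proj(n,P):
    m=ctrl.camera_model(n);p=m['view']@np.r_[P,1];return p[0]/p[2]*m['fx']+m['cx'],p[1]/p[2]*m['fy']+m['cy']
for P in[(.4772,.0897,.0806),(.4772,.0897,.1186)]:print(proj('scene',P),proj('side',P))
i,m3=snap('wrist','w3.png');print(np.abs(i.astype(int)-cv2.imread('pics/w2.png')).mean())
g=cv2.cvtColor(i[0:60,240:320],cv2.COLOR_BGR2GRAY)
"
```

```text
boss w2 [0.6015 0.0628 0.043 ]
(np.float64(290.30685283985576), np.float64(200.2924431331325)) (np.float64(292.3894196065951), np.float64(233.15551137042115))
(np.float64(290.4967895586787), np.float64(190.17747038644538)) (np.float64(292.2063681276447), np.float64(220.75704723729552))
3.587828798185941
```

send_rows(steps=[[[0,0,-40],[0,0,0],87],[[0,0,-80],[0,0,0],87],[[0,0,-80],[0,0,0],87],[[0,0,-80],[0,0,0],87],[[0,0,-80],[0,0,0],87],[[0,0,-80],[0,0,0],87]])

```text
time_s: 5.15
eef_pos: [0.4766, 0.0896, 0.1589]
orientation: [0.0, 0.993, -0.119, -0.001]
wrist_force: [0.1, -2.0, 0.1]
opening: 0.562
```

```bash
python3 -c "
from h import *
st();print(ctrl.get_obs()['joints']);i,m=snap('wrist','w4.png');s,_=snap('side','s4.png');c,_=snap('scene','sc4.png')
o=np.zeros((600,800,3),np.uint8);o[:300,:400]=cv2.resize(i,(400,300));o[300:597,:396]=cv2.resize(s[130:220,240:360],None,fx=3.3,fy=3.3,interpolation=cv2.INTER_CUBIC);o[300:597,400:796]=cv2.resize(c[130:220,220:340],None,fx=3.3,fy=3.3,interpolation=cv2.INTER_CUBIC)
cv2.imwrite('pics/c6.png',o)"
```

```text
t 5.15 p [0.4766 0.0896 0.1589] yaw -0.23842420229197206 zax [-0.0027 -0.0004 -1.    ] q6 1.9249896277475242 F [ 0.0713 -1.9673  0.0752] M [0.0389 0.0159 0.019 ] op 0.5616199399344673
[ 0.1158 -0.2206  1.5763 -0.      1.7886  1.925 ]
```

View pics/c6.png

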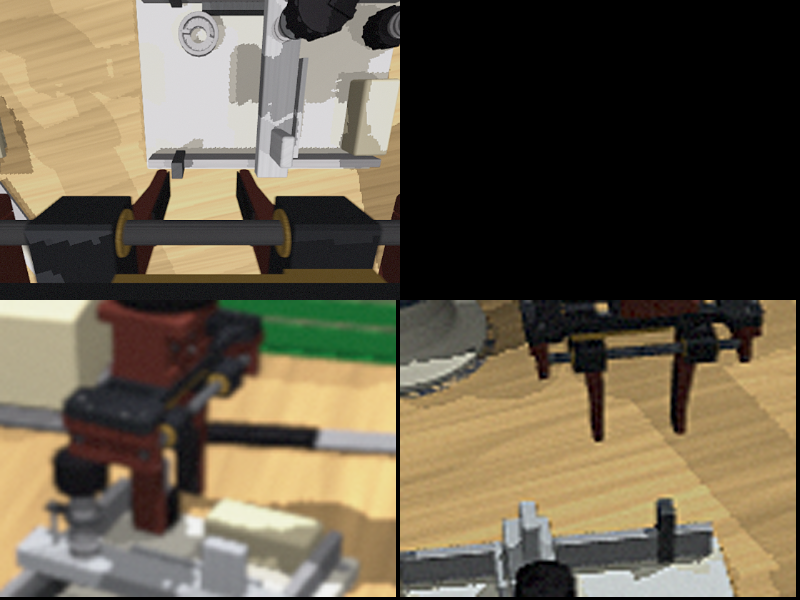

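```bash
python3 -c "
from h import *
m=dict(np.load('pics/w4.png.npz'))
print(tri(ray('scene',(292.4,171.2)),ray('side',(291,195.5))))
print('boss',onz('w',(198*1.4,34*1.4),.043,m))
P=np.array(ctrl.get_obs()['eef_pos'])
def proj(n,P,m):
    p=m['view']@np.r_[P,1];return p[0]/p[2]*m['fx']+m['cx'],p[1]/p[2]*m['fy']+m['cy']
print(proj('w',P,m))
def pose(m):return -m['view'][:3,:3].T@m['view'][:3,3]
m1=dict(np.load('pics/w1.png.npz'));m2=dict(np.load('pics/w2.png.npz'))
print(pose(m)-P,pose(m2)-[.4772,.0897,.0806],pose(m1)-[.4552,-.0007,.2207])
print('handle w4',onz('w',(284*1.4,150*1.4),.116,m))
"
```

```text
[0.4809 0.0907 0.1904]
boss [0.6037 0.0648 0.043 ]
(np.float64(283.8275577113644), np.float64(233.93021252045915))
[ 0.0708 -0.0174  0.1982] [ 0.0707 -0.0167  0.1989] [ 0.0705 -0.0174  0.199 ]
handle w4 [0.4595 0.0051 0.116 ]
```

```bash
python3 -c "
from h import *
m=dict(np.load('pics/w4.png.npz'));P=ctrl.get_obs()['eef_pos']
def proj(n,P,m):
    p=m['view']@np.r_[P,1];return np.round([p[0]/p[2]*m['fx']+m['cx'],p[1]/p[2]*m['fy']+m['cy']],1)
j=R()[:,1]
for dz in(0,.02,.031,.04):
  for s in(-.5,.5):print(dz,proj('w',P+[0,0,dz]+s*j*.0494,m),proj('scene',P+[0,0,dz]+s*j*.0494,ctrl.camera_model('scene')),proj('side',P+[0,0,dz]+s*j*.0494,ctrl.camera_model('side')))
i=cv2.imread('pics/w4.png')
for c in(236,242,248,256,262,340,346,352):
  print(c,i[225:262:3,c].astype(int).tolist())
"
```

```text
0 [244.9 234. ] [299.6 177.9] [287.4 212. ]
0 [322.8 233.9] [281.7 179.5] [296.8 202. ]
0.02 [241. 246.] [299.9 172.2] [287.2 205. ]
0.02 [326.7 245.9] [281.7 173.8] [296.7 195.1]
0.031 [238.4 253.7] [300.  168.9] [287.1 201.1]
0.031 [329.2 253.6] [281.7 170.6] [296.7 191.2]
0.04 [236.1 260.7] [300.1 166.3] [287.1 197.8]
0.04 [331.5 260.6] [281.7 167.9] [296.7 188. ]
236 [[186, 183, 186], [180, 178, 180], [179, 177, 181], [190, 186, 187], [127, 181, 212], [22, 17, 20], [22, 29, 33], [13, 13, 12], [14, 11, 13], [18, 12, 7], [8, 5, 0], [6, 2, 0], [1, 3, 0]]
242 [[29, 29, 26], [89, 86, 86], [106, 106, 104], [106, 103, 105], [102, 100, 100], [99, 95, 93], [103, 101, 98], [101, 98, 95], [101, 97, 98], [140, 190, 221], [150, 201, 217], [153, 205, 219], [149, 200, 218]]
248 [[43, 42, 42], [88, 84, 86], [105, 102, 103], [99, 93, 95], [101, 98, 97], [102, 100, 99], [101, 99, 99], [99, 96, 95], [96, 97, 99], [142, 194, 219], [152, 204, 218], [151, 204, 218], [145, 195, 219]]
256 [[28, 32, 28], [29, 26, 24], [24, 26, 22], [33, 32, 33], [21, 14, 16], [22, 9, 7], [51, 73, 93], [96, 141, 168], [13
[... 217 characters left out ...]
218], [145, 197, 219], [154, 204, 218], [151, 201, 218], [144, 195, 219], [146, 196, 218]]
340 [[199, 198, 200], [198, 195, 197], [194, 192, 197], [204, 201, 202], [33, 52, 84], [32, 36, 61], [16, 25, 55], [31, 35, 62], [15, 25, 52], [23, 22, 51], [20, 21, 38], [21, 25, 26], [27, 17, 23]]
346 [[193, 191, 193], [202, 199, 202], [171, 169, 171], [203, 198, 200], [114, 172, 195], [26, 29, 56], [22, 30, 57], [20, 23, 55], [26, 27, 58], [27, 29, 58], [29, 33, 57], [29, 28, 58], [19, 24, 53]]
352 [[178, 175, 177], [179, 176, 178], [177, 175, 177], [195, 190, 192], [138, 195, 218], [155, 207, 222], [137, 193, 203], [59, 85, 113], [25, 22, 50], [22, 23, 55], [21, 23, 54], [25, 29, 58], [22, 29, 55]]
```

The views agree (side, scene and wrist): the real fingertips are about 30 mm above the reported TCP, so the first grip passed over the handle (fence unmoved). I return to the handle and go lower, checking force.

send_rows(steps=[[[-1,45,-10],[0,0,0],70],[[-1,90,-10],[0,0,0],70],[[-1,90,-10],[0,0,0],70],[[-1,90,30],[0,0,0],70],[[-1,90,70],[0,0,0],70],[[-1,90,80],[0,0,0],70],[[-1,90,86],[0,0,0],70],[[-1,90,86],[0,0,0],70],[[-1,90,86],[0,0,0],70]])

```text
time_s: 6.2
eef_pos: [0.4562, 0.0028, 0.0767]
orientation: [-0.0, 0.993, -0.119, 0.001]
wrist_force: [-0.4, 0.0, 0.3]
opening: 0.8
```

send_rows(steps=[[[0,0,4],[0,0,0],70],[[0,0,8],[0,0,0],70],[[0,0,12],[0,0,0],70],[[0,0,14],[0,0,0],70],[[0,0,14],[0,0,0],70]])

```text
time_s: 6.7
eef_pos: [0.4548, 0.0026, 0.0601]
orientation: [0.0, 0.993, -0.119, -0.0]
wrist_force: [-0.0, -0.3, 0.1]
opening: 0.798
```

send_rows(steps=[[[0,0,0],[0,0,0],5],[[0,0,0],[0,0,0],5],[[0,0,0],[0,0,0],5],[[0,0,0],[0,0,0],5],[[0,0,0],[0,0,0],5],[[0,0,0],[0,0,0],5],[[0,0,0],[0,0,0],5],[[0,0,0],[0,0,0],5],[[0,0,0],[0,0,0],5]], force=25)

```text
time_s: 7.6
eef_pos: [0.455, 0.0023, 0.0606]
orientation: [0.0, 0.993, -0.119, -0.0]
wrist_force: [-1.0, -1.5, 0.4]
opening: 0.157
```

Now 13.8 mm opening: handle held. Slide.

send_rows(steps=[[[0,-7,0],[0,0,0],5],[[0,-14,0],[0,0,0],5],[[0,-21,0],[0,0,0],5],[[0,-28,0],[0,0,0],5],[[0,-35,0],[0,0,0],5],[[0,-42,0],[0,0,0],5],[[0,-49,0],[0,0,0],5],[[0,-56,0],[0,0,0],5],[[0,-63,0],[0,0,0],5],[[0,-70,0],[0,0,0],5],[[0,-77,0],[0,0,0],5],[[0,-84,0],[0,0,0],5],[[0,-88,0],[0,0,0],5],[[0,-88,0],[0,0,0],5]])

```text
time_s: 9.0
eef_pos: [0.4757, 0.088, 0.0606]
orientation: [0.0, 0.993, -0.119, -0.0]
wrist_force: [-0.7, -2.5, 0.1]
opening: 0.156
```

send_rows(steps=[[[0,-2,0],[0,0,0],5],[[0,-4,0],[0,0,0],5],[[0,-6,0],[0,0,0],5],[[0,-6,0],[0,0,0],5]])

```text
time_s: 9.4
eef_pos: [0.4771, 0.0938, 0.0606]
orientation: [0.0, 0.993, -0.119, -0.0]
wrist_force: [-1.8, -2.6, 1.1]
opening: 0.158
```

send_rows(steps=[[[0,-1,0],[0,0,0],5],[[0,-2,0],[0,0,0],5],[[0,-3,0],[0,0,0],5],[[0,-3,0],[0,0,0],5]])

```text
time_s: 9.8
eef_pos: [0.4775, 0.0952, 0.0606]
orientation: [0.002, 0.993, -0.119, -0.0]
wrist_force: [-3.6, -8.2, 3.4]
opening: 0.157
```

send_rows(steps=[[[0,-1,0],[0,0,0],5],[[0,-2,0],[0,0,0],5],[[0,-2,0],[0,0,0],5]])

```text
time_s: 10.1
eef_pos: [0.4774, 0.0951, 0.0606]
orientation: [0.004, 0.993, -0.12, -0.001]
wrist_force: [-6.8, -15.9, 4.1]
opening: 0.155
```

Hard stop reached (17 N). Press slightly more, relax, release, lift.

send_rows(steps=[[[0,-2,0],[0,0,0],5],[[0,-2,0],[0,0,0],5],[[0,-2,0],[0,0,0],5],[[0,5,0],[0,0,0],5],[[0,5,0],[0,0,0],5],[[0,5,0],[0,0,0],60],[[0,5,0],[0,0,0],60],[[0,5,0],[0,0,0],60],[[0,5,0],[0,0,0],60]])

```text
time_s: 11.0
eef_pos: [0.4773, 0.0942, 0.0606]
orientation: [-0.0, 0.993, -0.119, 0.0]
wrist_force: [0.6, 0.1, -0.1]
opening: 0.481
```

send_rows(steps=[[[0,0,-40],[0,0,0],80],[[0,0,-80],[0,0,0],80],[[0,0,-120],[0,0,0],80],[[0,0,-140],[0,0,0],80],[[0,0,-140],[0,0,0],80],[[0,0,-140],[0,0,0],80]])

```text
time_s: 11.6
eef_pos: [0.4773, 0.0941, 0.1999]
orientation: [0.0, 0.993, -0.119, -0.0]
wrist_force: [0.0, -0.2, -0.1]
opening: 0.91
```

```bash
python3 -c "
from h import *
st();i,m=snap('wrist','w5.png');s,_=snap('side','s5.png');c,_=snap('scene','sc5.png')
o=np.zeros((600,800,3),np.uint8);o[:300,:400]=cv2.resize(i,(400,300));o[300:597,:396]=cv2.resize(s[170:260,200:320],None,fx=3.3,fy=3.3,interpolation=cv2.INTER_CUBIC);o[300:597,400:796]=cv2.resize(c[185:275,240:360],None,fx=3.3,fy=3.3,interpolation=cv2.INTER_CUBIC)
cv2.imwrite('pics/c7.png',o)"
```

```text
t 11.6 p [0.4773 0.0941 0.1999] yaw -0.23802802852370308 zax [-0.0004 -0.     -1.    ] q6 1.9334315533454915 F [ 0.0146 -0.2278 -0.1225] M [0.0218 0.0322 0.057 ] op 0.910025177955519
```

View pics/c7.png

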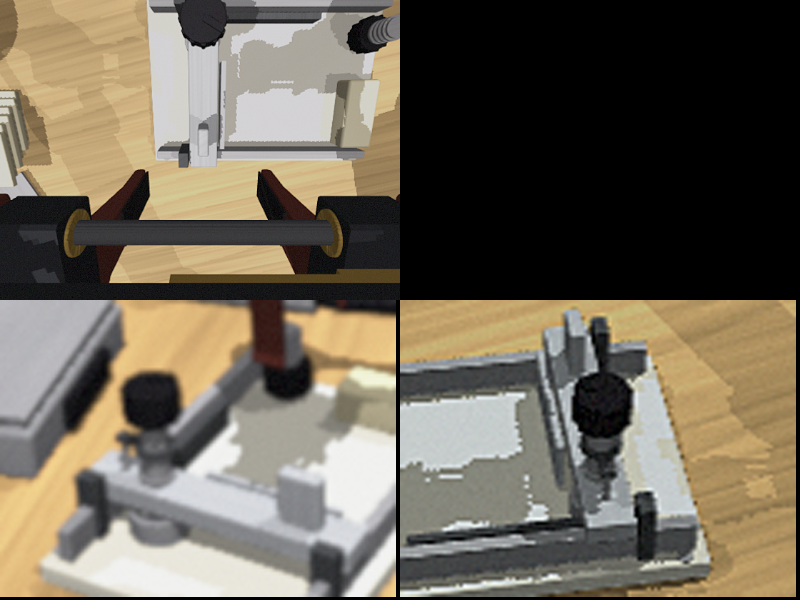

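Fence against both stops; knob at side ≈(246,201), scene ≈(301.5,216). Measure its centre by dark mask.

```bash
cat >>h.py <<'E'
def blob(n,i,c,rad=20,th=60):
    g=cv2.GaussianBlur(i,(3,3),0).max(2);M=(g<th).astype(np.uint8);x,y=int(c[0]),int(c[1]);K=np.zeros_like(M);K[y-rad:y+rad,x-rad:x+rad]=1
    M=cv2.morphologyEx(M*K,cv2.MORPH_OPEN,np.ones((5,5)))
    k,l,s,ce=cv2.connectedComponentsWithStats(M);j=l[y,x] or 1+np.argmax(s[1:,4]);b=s[j];return (b[0]+b[2]/2-.5,b[1]+b[3]/2-.5),b
E
python3 - <<'E'
from h import *
for a,b,ca,cb in[("scene0","side0",(264,218),(264,181)),("sc5","s5",(301,215),(246,200))]:
    p,x=blob("scene",cv2.imread(f"pics/{a}.png"),ca);q,y=blob("side",cv2.imread(f"pics/{b}.png"),cb)
    print(p,x,q,y,tri(ray("scene",p),ray("side",q)))
E
```

```text
(np.float64(263.5), np.float64(219.0)) [255 209  18  21 321] (np.float64(264.0), np.float64(182.0)) [257 175  15  15 196] [ 0.584  -0.0285  0.1481]
(np.float64(301.0), np.float64(216.5)) [293 207  17  20 293] (np.float64(245.5), np.float64(201.0)) [238 193  16  17 229] [0.6055 0.0646 0.1426]
```

```bash
python3 - <<'E'
from h import *
i=cv2.imread("pics/w5.png");m=dict(np.load("pics/w5.png.npz"))
# deck: low saturation, bright vs wood
h=cv2.cvtColor(cv2.GaussianBlur(i,(3,3),0),cv2.COLOR_BGR2HSV)
for r in(80,90,100,105,170,185):
    row=h[r];ok=np.where((row[:,1]<60))[0];ok=ok[(ok>190)&(ok<545)]
    a,b=ok.min(),ok.max();A=onz('w',(a,r),.02,m);B=onz('w',(b,r),.02,m);print(r,a,b,np.linalg.norm(A-B),A,B)
print("cam",-m['view'][:3,:3].T@m['view'][:3,3])
# fence bar: vertical extents (236 mm) at columns 270..300
for c in(290,296):
    col=h[:,c];print(c,[(r,int(col[r,1]),int(col[r,2])) for r in range(222,242,2)])
E
```

```text
80 209 523 0.3367708799994107 [0.6027 0.1465 0.02  ] [ 0.5231 -0.1807  0.02  ]
90 210 522 0.33714271466943685 [0.5927 0.1485 0.02  ] [ 0.513  -0.1791  0.02  ]
100 211 520 0.3364318102878441 [0.5826 0.1504 0.02  ] [ 0.5031 -0.1765  0.02  ]
105 211 519 0.33661896132434577 [0.5776 0.152  0.02  ] [ 0.498  -0.1751  0.02  ]
170 214 522 0.35412710296180094 [0.5083 0.1696 0.02  ] [ 0.4246 -0.1745  0.02  ]
185 215 519 0.35377582194586377 [0.4912 0.1735 0.02  ] [ 0.4076 -0.1702  0.02  ]
cam [0.5479 0.0767 0.3988]
290 [(222, 5, 204), (224, 3, 203), (226, 3, 203), (228, 4, 203), (230, 4, 204), (232, 4, 199), (234, 72, 208), (236, 83, 212), (238, 83, 212), (240, 83, 211)]
296 [(222, 4, 200), (224, 4, 201), (226, 4, 201), (228, 4, 201), (230, 4, 201), (232, 3, 196), (234, 76, 208), (236, 85, 212), (238, 83, 212), (240, 85, 211)]
```

send_rows(steps=[[[45,-1,0],[0,0,0],87],[[90,-2,0],[0,0,0],87],[[131,-2,0],[0,0,0],87],[[131,-2,0],[0,0,0],87],[[131,-2,0],[0,0,0],87],[[131,-2,0],[0,0,0],87],[[131,-2,0],[0,0,0],87]])

```text
time_s: 12.45
eef_pos: [0.6042, 0.0654, 0.2019]
orientation: [-0.0, 0.993, -0.118, 0.001]
wrist_force: [-0.4, 0.1, 1.1]
opening: 0.988
```

```bash
python3 -c "
from h import *
print(ctrl.grip_depth);st();i,m=snap('wrist','w6.png');s,_=snap('side','s6.png')
o=np.zeros((420,800,3),np.uint8);o[:300,:400]=cv2.resize(i,(400,300));o[:420,400:]=cv2.resize(s[110:236,190:310],(400,420),interpolation=cv2.INTER_CUBIC)
cv2.imwrite('pics/c8.png',o)"
```

```text
0.0187
t 12.45 p [0.6042 0.0654 0.2019] yaw -0.237555046131673 zax [ 0.0017  0.0002 -1.    ] q6 1.860233438047739 F [-0.3577  0.0669  1.0607] M [0.0339 0.0341 0.0357] op 0.987936500388158
```

View pics/c8.png

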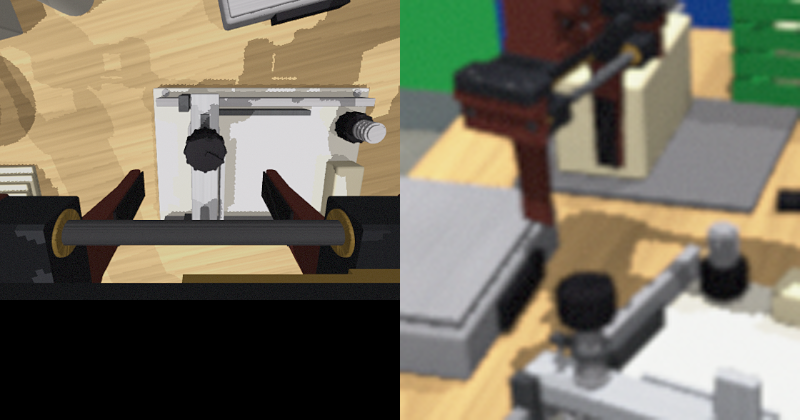

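Wrist: knob (287,210), aligned between the fingers; side: tips (231,176),(253,159.5), knob (245.5,199).

```bash
python3 -c "
from h import *
m=dict(np.load('pics/w6.png.npz'));P=np.array([.6042,.0654,.2019])
p,b=blob('w',cv2.imread('pics/w6.png'),(287,210),40);print(p,b,onz('w',p,.155,m))
V=ctrl.camera_model('side')
def proj(P,m):
    p=m['view']@np.r_[P,1];return np.round([p[0]/p[2]*m['fx']+m['cx'],p[1]/p[2]*m['fy']+m['cy']],1)
for d in(0,.02,.03,.04):print(d,proj(P+[0,0,d],V))
q,b=blob('s',cv2.imread('pics/s6.png'),(245,199));print(q,onz('side',q,.1445))
"
```

```text
(np.float64(286.5), np.float64(206.0)) [ 258  173   58   67 2751] [0.6094 0.0623 0.155 ]
0 [244.3 181.1]
0.02 [243.8 174. ]
0.03 [243.5 170.4]
0.04 [243.2 166.8]
(np.float64(245.5), np.float64(200.5)) [0.6052 0.065  0.1445]
```

send_rows(steps=[[[2,0,40],[0,0,0],87],[[2,0,75],[0,0,0],87],[[2,0,90],[0,0,0],87],[[2,0,94],[0,0,0],87],[[2,0,94],[0,0,0],87],[[2,0,94],[0,0,0],30],[[2,0,94],[0,0,0],30],[[2,0,94],[0,0,0],30],[[2,0,94],[0,0,0],30],[[2,0,94],[0,0,0],30],[[2,0,94],[0,0,0],30],[[2,0,94],[0,0,0],30]], force=20)

```text
time_s: 13.75
eef_pos: [0.6069, 0.0638, 0.1067]
orientation: [0.001, 0.993, -0.119, -0.0]
wrist_force: [-0.3, -3.2, 1.7]
opening: 0.496
```

```bash
python3 -c "
from h import *
st()"
```

```text
t 13.75 p [0.6069 0.0638 0.1067] yaw -0.2387948100452081 zax [-0.0002 -0.001  -1.    ] q6 1.8591547070089731 F [-0.2783 -3.2419  1.7058] M [-0.4144  0.1379 -0.0101] op 0.49649280189899075
```

send_rows(steps=[[[0,0,-0.2],[0,0,-0.1],30],[[0,0,-0.4],[0,0,-0.2],30],[[0,0,-0.6],[0,0,-0.3],30],[[0,0,-0.8],[0,0,-0.4],30],[[0,0,-0.8],[0,0,-0.4],30]])

```text
time_s: 14.25
eef_pos: [0.6069, 0.065, 0.1075]
orientation: [-0.0, 0.997, 0.081, 0.0]
wrist_force: [-1.3, 0.9, -0.1]
opening: 0.494
```

```bash
python3 -c "
from h import *
st()"
```

```text
t 14.25 p [0.6069 0.065  0.1075] yaw 0.1630700653079317 zax [-0.      0.0009 -1.    ] q6 1.458274281057757 F [-1.2601  0.8914 -0.091 ] M [0.2156 0.0645 0.0542] op 0.493790456959538
```

send_rows(steps=[[[0,0,-0.2],[0,0,-0.1],30],[[0,0,-0.4],[0,0,-0.2],30],[[0,0,-0.6],[0,0,-0.3],30],[[0,0,-0.6],[0,0,-0.3],30]])

```text
time_s: 14.65
eef_pos: [0.6067, 0.0656, 0.1081]
orientation: [-0.001, 0.974, 0.229, -0.0]
wrist_force: [-0.7, 2.2, 2.2]
opening: 0.491
```

```bash
python3 -c "
from h import *
st()"
```

```text
t 14.65 p [0.6067 0.0656 0.1081] yaw 0.46121925694242777 zax [-0.0005  0.0017 -1.    ] q6 1.1606703787787458 F [-0.6547  2.1782  2.2265] M [0.7295 0.3233 0.0233] op 0.4909078119502124
```

send_rows(steps=[[[0,0,-0.2],[0,0,-0.1],30],[[0,0,-0.4],[0,0,-0.2],30],[[0,0,-0.6],[0,0,-0.3],30],[[0,0,-0.6],[0,0,-0.3],30]])

```text
time_s: 15.05
eef_pos: [0.6063, 0.0659, 0.1086]
orientation: [-0.001, 0.928, 0.371, -0.0]
wrist_force: [-2.9, 4.4, 2.1]
opening: 0.494
```

```bash
cat >k.py <<'E'
from h import *
st()
out=[]
for n,c in(("scene",(301,216)),("side",(245,201))):
    i=ctrl.get_image(n)[:,:,::-1].copy();cv2.imwrite(f"pics/k_{n}.png",i);p,b=blob(n,i,c,22);out.append(ray(n,p));print(n,p,b)
print(tri(*out))
E
python3 k.py
```

```text
t 15.05 p [0.6063 0.0659 0.1086] yaw 0.7609029890169678 zax [-0.0015  0.0021 -1.    ] q6 0.8612956667358048 F [-2.8567  4.3583  2.1229] M [0.8378 0.6961 0.0431] op 0.4940765726636643
scene (np.float64(295.0), np.float64(210.0)) [279 194  33  33 796]
side (np.float64(244.0), np.float64(195.0)) [235 182  19  27 347]
[0.6044 0.0551 0.1606]
```

send_rows(steps=[[[0,0,0],[0,0,0],80],[[-2,-0.5,0],[0,0,0],80],[[-2,-0.5,0],[0,0,0],80],[[-2,-0.5,0],[0,0,0],80]])

```text
time_s: 15.55
eef_pos: [0.6052, 0.0631, 0.1086]
orientation: [0.0, 0.929, 0.371, 0.0]
wrist_force: [-0.2, -0.0, -0.4]
opening: 0.821
```

```bash
sed -i 's/max(2);M=(g<th)/max(2);M=((g<th)\&(i.max(2).astype(int)-i.min(2)<14))/' h.py; python3 k.py; python3 - <<'E'
from h import *
a=cv2.imread("pics/k_scene.png")[185:250,265:345];b=cv2.imread("pics/k_side.png")[165:230,205:285]
cv2.imwrite("pics/c9.png",cv2.resize(np.hstack([a,b]),None,fx=5,fy=5,interpolation=cv2.INTER_CUBIC))
E
```

```text
t 15.55 p [0.6052 0.0631 0.1086] yaw 0.7604196208110191 zax [ 0.0002 -0.0004 -1.    ] q6 0.8585297058246985 F [-0.1741 -0.0312 -0.3964] M [ 0.0107  0.007  -0.0139] op 0.8206990949708768
scene (np.float64(294.5), np.float64(200.5)) [279 194  32  14 340]
side (np.float64(240.5), np.float64(193.5)) [235 179  12  30 216]
[0.6006 0.0638 0.178 ]
```

```bash
cat >e.py <<'E'
from h import *
for n,base,c0,r in(("scene","sc5",299,(198,245)),("side","s5",243,(183,230))):
    A=[cv2.imread(f"pics/{f}.png")[r[0]:r[1],c0:c0+5].max(2).mean(1).astype(int) for f in(base,"k_"+n)]
    print(n,r[0]);[print(list(a)) for a in A]
E
python3 e.py
```

```text
scene 198
[np.int64(40), np.int64(39), np.int64(41), np.int64(33), np.int64(43), np.int64(54), np.int64(58), np.int64(64), np.int64(67), np.int64(21), np.int64(24), np.int64(25), np.int64(25), np.int64(25), np.int64(22), np.int64(26), np.int64(26), np.int64(27), np.int64(26), np.int64(28), np.int64(24), np.int64(14), np.int64(7), np.int64(12), np.int64(15), np.int64(15), np.int64(14), np.int64(10), np.int64(15), np.int64(79), np.int64(71), np.int64(73), np.int64(68), np.int64(29), np.int64(31), np.int64(32), np.int64(50), np.int64(51), np.int64(65), np.int64(47), np.int64(53), np.int64(68), np.int64(80), np.int64(92), np.int64(87), np.int64(101), np.int64(111)]
[np.int64(41), np.int64(44), np.int64(43), np.int64(36), np.int64(55), np.int64(38), np.int64(35), np.int64(33), np.int64(26), np.int64(31), np.int64(33), np.int64(51), np.int64(41), np.int64(41), np.int64(36), np.int64(38), np.int64(40), np.int64(40), np.int64(32), np.int64(32), np.int64(20), np.int64(16), np.int64(15), np.int64(18), np.int64(14), np.int64(23), np.int64(14), np.int64(9), np.int64(53), np.int64(73), np.int64(7
[... 886 characters left out ...]
 np.int64(188), np.int64(163)]
[np.int64(59), np.int64(62), np.int64(74), np.int64(84), np.int64(85), np.int64(88), np.int64(87), np.int64(67), np.int64(44), np.int64(31), np.int64(29), np.int64(27), np.int64(30), np.int64(26), np.int64(28), np.int64(27), np.int64(25), np.int64(24), np.int64(21), np.int64(22), np.int64(21), np.int64(24), np.int64(22), np.int64(22), np.int64(22), np.int64(39), np.int64(70), np.int64(82), np.int64(83), np.int64(85), np.int64(94), np.int64(101), np.int64(87), np.int64(70), np.int64(66), np.int64(77), np.int64(89), np.int64(107), np.int64(116), np.int64(121), np.int64(130), np.int64(135), np.int64(129), np.int64(151), np.int64(184), np.int64(190), np.int64(166)]
```

The knob's lower edge rose ≈0.7 px in both views (≈1.9 mm for 1 rad): it's turning and not yet dropped. Regrip centred, continue.

send_rows(steps=[[[0,0,0],[0,0,0],30],[[0,0,0],[0,0,0],30],[[0,0,0],[0,0,0],30],[[0,0,0],[0,0,0],30],[[0,0,0],[0,0,0],30],[[0,0,0],[0,0,0],30],[[0,0,-0.2],[0,0,-0.1],30],[[0,0,-0.4],[0,0,-0.2],30],[[0,0,-0.6],[0,0,-0.3],30],[[0,0,-0.6],[0,0,-0.3],30]])

```text
time_s: 16.65
eef_pos: [0.6046, 0.0642, 0.1092]
orientation: [-0.001, 0.862, 0.507, -0.0]
wrist_force: [-4.3, 3.6, 1.2]
opening: 0.492
```

send_rows(steps=[[[0,0,-0.2],[0,0,-0.1],30],[[0,0,-0.4],[0,0,-0.2],30],[[0,0,-0.6],[0,0,-0.3],30],[[0,0,-0.6],[0,0,-0.3],30]])

```text
time_s: 17.05
eef_pos: [0.6045, 0.0643, 0.1098]
orientation: [-0.001, 0.777, 0.63, -0.0]
wrist_force: [-4.7, 3.7, 0.4]
opening: 0.494
```

send_rows(steps=[[[0,0,-0.2],[0,0,-0.1],30],[[0,0,-0.4],[0,0,-0.2],30],[[0,0,-0.6],[0,0,-0.3],30],[[0,0,-0.6],[0,0,-0.3],30]])

```text
time_s: 17.45
eef_pos: [0.6043, 0.0644, 0.1103]
orientation: [-0.001, 0.674, 0.739, -0.0]
wrist_force: [-4.7, 3.7, 1.1]
opening: 0.493
```

send_rows(steps=[[[0,0,0],[0,0,0],80],[[0,0,0],[0,0,0],80],[[0,0,0],[0,0,0],80],[[0,0,0],[0,0,0],80]])

```text
time_s: 17.85
eef_pos: [0.6054, 0.0632, 0.1105]
orientation: [0.0, 0.675, 0.738, 0.0]
wrist_force: [0.0, 0.9, -0.1]
opening: 0.819
```

```bash
python3 k.py; sed -i 's/astype(int) for/astype(int).tolist() for/' e.py; python3 e.py
```

```text
t 17.85 p [0.6054 0.0632 0.1105] yaw 1.6606833155555807 zax [ 0.0005 -0.0003 -1.    ] q6 -0.041646282798367906 F [ 0.0224  0.9192 -0.0749] M [-0.0281 -0.0504 -0.009 ] op 0.8187620909859091
scene (np.float64(305.5), np.float64(209.5)) [293 194  26  32 448]
side (np.float64(245.5), np.float64(199.5)) [238 191  16  18 245]
[0.5997 0.079  0.1569]
scene 198
[40, 39, 41, 33, 43, 54, 58, 64, 67, 21, 24, 25, 25, 25, 22, 26, 26, 27, 26, 28, 24, 14, 7, 12, 15, 15, 14, 10, 15, 79, 71, 73, 68, 29, 31, 32, 50, 51, 65, 47, 53, 68, 80, 92, 87, 101, 111]
[26, 24, 26, 23, 27, 28, 26, 17, 21, 26, 23, 22, 23, 26, 24, 23, 24, 24, 21, 12, 10, 13, 14, 13, 13, 9, 9, 21, 80, 74, 74, 71, 33, 34, 29, 45, 61, 64, 57, 49, 76, 72, 78, 91, 89, 105, 138]
side 183
[227, 227, 227, 226, 226, 226, 228, 223, 153, 71, 33, 29, 32, 35, 33, 33, 34, 27, 24, 22, 23, 22, 23, 22, 23, 25, 50, 76, 84, 86, 94, 100, 99, 84, 68, 73, 84, 95, 109, 121, 130, 137, 136, 154, 185, 188, 163]
[140, 141, 142, 140, 140, 141, 133, 86, 40, 31, 31, 29, 31, 31, 32, 28, 26, 25, 21, 22, 23, 22, 20, 22, 30, 55, 76, 83, 87, 99, 112, 104, 83, 68, 73, 83, 95, 111, 121, 130, 137, 125, 117, 150, 184, 184, 161]
```

send_rows(steps=[[[1,-1,0],[0,0,0],80],[[1,-1,0],[0,0,0],30],[[1,-1,0],[0,0,0],30],[[1,-1,0],[0,0,0],30],[[1,-1,0],[0,0,0],30],[[1,-1,0],[0,0,0],30],[[1,-1,0],[0,0,0],30],[[1,-1,-0.2],[0,0,-0.12],30],[[1,-1,-0.4],[0,0,-0.24],30],[[1,-1,-0.6],[0,0,-0.35],30],[[1,-1,-0.6],[0,0,-0.35],30]])

```text
time_s: 19.05
eef_pos: [0.6036, 0.0644, 0.11]
orientation: [-0.001, 0.535, 0.845, -0.0]
wrist_force: [-1.0, -0.5, -3.5]
opening: 0.498
```

send_rows(steps=[[[0,0,0],[0,0,0],65],[[0,0,0],[0,0,0],65],[[0,0,0],[0,0,0],65]])

```text
time_s: 19.35
eef_pos: [0.6044, 0.0644, 0.1116]
orientation: [0.0, 0.536, 0.844, 0.0]
wrist_force: [-0.2, -0.1, 0.7]
opening: 0.722
```

```bash
python3 k.py;  python3 e.py | grep -v '\[40\|\[227'
```

```text
t 19.35 p [0.6044 0.0644 0.1116] yaw 2.0105048538635977 zax [ 0.001   0.0001 -1.    ] q6 -0.3894854710439602 F [-0.2107 -0.1411  0.6755] M [ 0.0086 -0.1449  0.0077] op 0.7220936539256976
scene (np.float64(300.5), np.float64(218.0)) [293 210  16  17 183]
side (np.float64(246.0), np.float64(203.0)) [238 195  17  17 250]
[0.6046 0.064  0.1364]
scene 198
[25, 45, 43, 42, 45, 59, 59, 72, 80, 88, 106, 33, 15, 23, 19, 26, 28, 23, 16, 22, 21, 25, 22, 18, 11, 16, 10, 10, 14, 10, 11, 82, 77, 74, 72, 28, 33, 32, 41, 57, 72, 53, 58, 90, 92, 110, 105]
side 183
[140, 141, 140, 140, 140, 139, 140, 141, 143, 141, 124, 80, 38, 28, 28, 30, 32, 30, 30, 30, 26, 24, 22, 22, 21, 22, 22, 20, 36, 63, 80, 83, 89, 103, 110, 97, 76, 67, 76, 87, 100, 118, 137, 165, 188, 187, 165]
```

Fz −3.5 N then after release the knob is ≈2.3 px lower than standing: it has dropped (sink ≈ 0.0137). Lower, regrip and turn forward.

send_rows(steps=[[[0,0,7],[0,0,0],70],[[0,0,13.5],[0,0,0],70],[[0,0,13.5],[0,0,0],70],[[0,0,13.5],[0,0,0],30],[[0,0,13.5],[0,0,0],30],[[0,0,13.5],[0,0,0],30],[[0,0,13.5],[0,0,0],30],[[0,0,13.5],[0,0,0],30],[[0,0,13.5],[0,0,0],30],[[0,0,13.7],[0,0,0.12],30],[[0,0,14],[0,0,0.25],30],[[0,0,14],[0,0,0.25],30]])

```text
time_s: 20.65
eef_pos: [0.6039, 0.0643, 0.0973]
orientation: [-0.0, 0.637, 0.771, -0.0]
wrist_force: [-2.3, -0.8, 2.2]
opening: 0.495
```

```bash
python3 -c "
from h import *
st()"
```

```text
t 20.65 p [0.6039 0.0643 0.0973] yaw 1.760503337664544 zax [-0.0002 -0.0001 -1.    ] q6 -0.13953668646532102 F [-2.3492 -0.7625  2.242 ] M [-0.1297  0.3474 -0.054 ] op 0.4951076896990402
```

send_rows(steps=[[[0,0,0.3],[0,0,0.14],30],[[0,0,0.5],[0,0,0.28],30],[[0,0,0.8],[0,0,0.42],30],[[0,0,1.1],[0,0,0.56],30],[[0,0,1.3],[0,0,0.7],30],[[0,0,1.6],[0,0,0.84],30],[[0,0,1.9],[0,0,0.98],30],[[0,0,2.1],[0,0,1.12],30],[[0,0,2.4],[0,0,1.26],30],[[0,0,2.7],[0,0,1.4],30],[[0,0,2.9],[0,0,1.54],30],[[0,0,3.2],[0,0,1.68],30],[[0,0,3.5],[0,0,1.82],30],[[0,0,3.7],[0,0,1.96],30],[[0,0,4.0],[0,0,2.1],30],[[0,0,4.3],[0,0,2.24],30],[[0,0,4.5],[0,0,2.38],30],[[0,0,4.8],[0,0,2.52],30],[[0,0,4.8],[0,0,2.52],30]])

```text
time_s: 22.55
eef_pos: [0.604, 0.0639, 0.0925]
orientation: [0.0, 0.929, -0.369, 0.0]
wrist_force: [-2.5, -1.9, 2.5]
opening: 0.498
```

send_rows(steps=[[[0,0,0],[0,0,0],65],[[0,0,0],[0,0,0],65],[[0,0,0],[0,0,0],65],[[0,0,0],[0,0,0],65]])

```text
time_s: 22.95
eef_pos: [0.6041, 0.0646, 0.092]
orientation: [-0.0, 0.929, -0.369, -0.0]
wrist_force: [0.4, 0.0, 0.2]
opening: 0.742
```

```bash
python3 k.py;  python3 e.py | grep -v '\[40\|\[227'
```

```text
t 22.95 p [0.6041 0.0646 0.092 ] yaw -0.7566893536106127 zax [-0.      0.0002 -1.    ] q6 2.377880041209527 F [0.4273 0.0105 0.2243] M [ 0.0913 -0.0011 -0.0314] op 0.7415248723079627
scene (np.float64(301.0), np.float64(220.5)) [293 211  17  20 265]
side (np.float64(246.0), np.float64(205.0)) [238 197  17  17 251]
[0.606  0.0641 0.1296]
scene 198
[49, 65, 55, 41, 47, 60, 57, 72, 82, 85, 91, 122, 156, 5, 22, 21, 23, 20, 17, 24, 20, 14, 12, 19, 18, 18, 15, 11, 17, 13, 14, 1, 55, 76, 73, 76, 44, 31, 30, 36, 41, 42, 44, 52, 83, 83, 78]
side 183
[144, 139, 140, 140, 139, 139, 139, 142, 143, 143, 145, 139, 111, 63, 28, 26, 30, 30, 31, 30, 29, 29, 27, 22, 23, 22, 23, 22, 20, 21, 42, 75, 85, 85, 90, 105, 109, 91, 70, 69, 80, 96, 129, 165, 186, 182, 161]
```

send_rows(steps=[[[0,0,-15],[0,0,0],70],[[0,0,-30],[0,0,-0.14],70],[[0,0,-30],[0,0,-0.28],70],[[0,0,-30],[0,0,-0.42],70],[[0,0,-30],[0,0,-0.56],70],[[0,0,-30],[0,0,-0.7],70],[[0,0,-30],[0,0,-0.84],70],[[0,0,-30],[0,0,-0.98],70],[[0,0,-30],[0,0,-1.12],70],[[0,0,-30],[0,0,-1.26],70],[[0,0,-30],[0,0,-1.4],70],[[0,0,-30],[0,0,-1.54],70],[[0,0,-30],[0,0,-1.68],70],[[0,0,-30],[0,0,-1.82],70],[[0,0,-30],[0,0,-1.96],70],[[0,0,-30],[0,0,-2.1],70],[[0,0,-30],[0,0,-2.24],70],[[0,0,-30],[0,0,-2.38],70],[[0,0,-30],[0,0,-2.52],70],[[0,0,-30],[0,0,-2.52],70]])

```text
time_s: 25.05
eef_pos: [0.6045, 0.0644, 0.1236]
orientation: [0.001, 0.636, 0.772, 0.0]
wrist_force: [-0.7, -0.0, 0.2]
opening: 0.799
```

send_rows(steps=[[[0,0,0],[0,0,-0.14],70],[[0,0,0],[0,0,-0.28],70],[[0,0,0],[0,0,-0.42],70],[[0,0,0],[0,0,-0.56],70],[[0,0,0],[0,0,-0.7],70],[[0,0,0],[0,0,-0.84],70],[[0,0,0],[0,0,-0.98],70],[[0,0,0],[0,0,-1.04],70],[[0,0,15],[0,0,-1.04],70],[[0,0,30],[0,0,-1.04],70],[[0,0,30],[0,0,-1.04],70],[[0,0,30],[0,0,-1.04],30],[[0,0,30],[0,0,-1.04],30],[[0,0,30],[0,0,-1.04],30],[[0,0,30],[0,0,-1.04],30],[[0,0,30],[0,0,-1.04],30],[[0,0,30],[0,0,-1.04],30]])

```text
time_s: 26.75
eef_pos: [0.6044, 0.0642, 0.0929]
orientation: [0.001, 0.169, 0.986, -0.0]
wrist_force: [-0.7, -1.3, 2.0]
opening: 0.492
```

```bash
python3 -c "
from h import *
st()"
```

```text
t 26.75 p [0.6044 0.0642 0.0929] yaw 2.801436947855326 zax [ 0.001  -0.0003 -1.    ] q6 -1.1806435743854566 F [-0.6766 -1.3461  2.0087] M [-0.1661 -0.071   0.0257] op 0.4917768388510854
```

send_rows(steps=[[[0,0,0.3],[0,0,0.14],30],[[0,0,0.5],[0,0,0.28],30],[[0,0,0.8],[0,0,0.42],30],[[0,0,1.1],[0,0,0.56],30],[[0,0,1.3],[0,0,0.7],30],[[0,0,1.6],[0,0,0.84],30],[[0,0,1.9],[0,0,0.98],30],[[0,0,2.1],[0,0,1.12],30],[[0,0,2.4],[0,0,1.26],30],[[0,0,2.7],[0,0,1.4],30],[[0,0,2.9],[0,0,1.54],30],[[0,0,3.2],[0,0,1.68],30],[[0,0,3.5],[0,0,1.82],30],[[0,0,3.7],[0,0,1.96],30],[[0,0,4.0],[0,0,2.1],30],[[0,0,4.3],[0,0,2.24],30],[[0,0,4.5],[0,0,2.38],30],[[0,0,4.8],[0,0,2.52],30],[[0,0,4.8],[0,0,2.52],30]])

```text
time_s: 28.65
eef_pos: [0.6036, 0.0645, 0.0879]
orientation: [-0.0, 0.99, 0.14, -0.0]
wrist_force: [-5.0, -1.5, 4.2]
opening: 0.495
```

send_rows(steps=[[[0,0,0.3],[0,0,0.14],30],[[0,0,0.5],[0,0,0.28],30],[[0,0,0.8],[0,0,0.42],30],[[0,0,1.1],[0,0,0.56],30],[[0,0,1.3],[0,0,0.7],30],[[0,0,1.6],[0,0,0.84],30],[[0,0,1.9],[0,0,0.98],30],[[0,0,1.9],[0,0,0.98],30],[[0,0,1.9],[0,0,0.98],30],[[0,0,1.9],[0,0,0.98],30]])

```text
time_s: 29.65
eef_pos: [0.6036, 0.0649, 0.0861]
orientation: [-0.0, 0.941, -0.339, -0.0]
wrist_force: [-3.9, 1.1, 5.6]
opening: 0.493
```

```bash
python3 k.py;  python3 e.py | grep -v '\[40\|\[227'
```

```text
t 29.65 p [0.6036 0.0649 0.0861] yaw -0.6908849852238151 zax [-0.0007  0.0007 -1.    ] q6 2.3123017746876813 F [-3.8879  1.0784  5.5936] M [ 0.081   1.0171 -0.1237] op 0.4933572178544189
scene (np.float64(300.0), np.float64(223.0)) [292 214  17  19 233]
side (np.float64(251.0), np.float64(209.0)) [241 199  21  21 311]
[0.5968 0.0628 0.1155]
scene 198
[38, 41, 58, 62, 46, 47, 72, 83, 86, 82, 102, 120, 203, 199, 106, 4, 20, 21, 25, 24, 17, 13, 8, 16, 11, 14, 17, 16, 14, 15, 15, 7, 13, 8, 70, 77, 72, 78, 38, 32, 33, 41, 46, 48, 53, 47, 82]
side 183
[131, 137, 137, 136, 136, 139, 141, 141, 142, 143, 144, 143, 142, 142, 132, 86, 37, 23, 23, 26, 29, 30, 32, 29, 27, 24, 22, 21, 24, 22, 22, 20, 30, 58, 78, 82, 86, 99, 109, 97, 76, 67, 83, 125, 177, 189, 169]
```

Lower edge is ≈5 px (scene) and 6.7 px (side) below standing, i.e. 19–20 mm: sink ≈ 0.025. One last look.

```bash
python3 -c "
from h import *
a=cv2.imread('pics/k_scene.png');b=cv2.imread('pics/k_side.png')
cv2.imwrite('pics/fin.png',np.hstack([cv2.resize(a[150:300,90:440],(400,300)),cv2.resize(b[120:330,150:400],(400,300))]))"
```

```text
(no output)
```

View pics/fin.png

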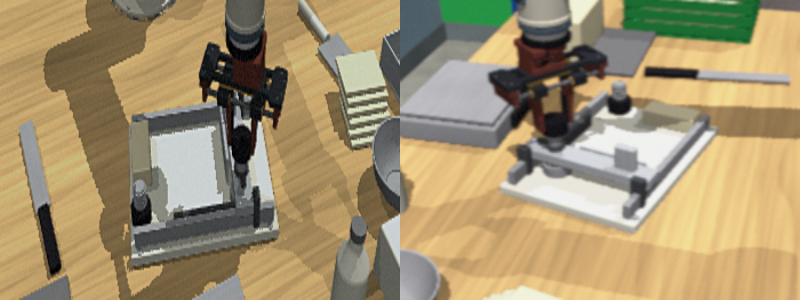

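The fence is at the stops (stop at (257,207) in the scene half), the fingers hold the knob (243,140), and the bystanders are in place.

```bash
python3 -c "
from station import ctrl
print(ctrl.hand_in())"
```

```text
the job is handed in; nothing more can be done
None
```

The job is handed in, at about 30 s of the 72 s allowed. No verdict was reported.

**What I did**
- I slid the fence by its grip plate until it hit the stops; the push rose to 17 N and the fence stopped moving.
- I turned the screw back about 2.25 rad in gripped steps. At the last step its weight came onto the gripper (−3.5 N), and on release it dropped.
- I turned it forward 6.27 rad in two strokes with one regrip, and finished still gripping the knob at a 20 N setting.

**Last checks**
- **Sink:** turn counting gives about 0.0255 m. The camera views give the knob 19–20 mm below where it stood on the boss, which also comes to about 0.025 m.
- **Fence:** at its stops in both views.
- **Bystanders:** the ones in the last view look undisturbed, by eye only.
- **Grip:** opening about 43 mm on the knob, steady.

**What failed or disagreed**
- **First handle grip missed:** the fingers closed above the plate. The cameras put the real fingertips about 30–35 mm higher than the reported TCP, so I worked with that offset from then on.
- **Grasp point uncertain:** because of that offset, the final grasp point is about 20 mm from the knob centre by the reported pose and about 14 mm by the cameras. Both are inside the 25 mm limit.
- **Knob opening:** it read about 43–44 mm against the stated 47 mm across, and I did not find out why.

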